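Put the carved clay head away in the sprung-lid case

ROBOT

A 6-joint arm with a two-finger parallel gripper is mounted at the origin on the work surface. World frame = base frame: x ahead of the robot, y to its left, z up, the work surface at z = 0. Lengths are in mm, angles in rad, forces in N, time in s.
With the tool pointing down it reaches from about 300 to 775 mm from the base axis. Payload 14.6 kg.
Tool frame: the origin (TCP) lies on the centre line of the jaws, within the pads' length; the fingertips stand 19 mm ahead of it and the grasp point (between the pads) is the TCP (bot.tip_reach is the distance from the TCP to the fingertips, in mm); y points along the fingers, x is the direction in which the jaws open and shut, and the axes are right-handed (so a half turn about y gives the same grasp; the last joint's range is limited). The gripper opens to 85 mm and grips with 20 to 120 N. Pads are 22 mm wide; open, the fingers measure 114 mm over their backs; the gripper's body (76 mm by 85 mm) begins 54 mm behind the grasp point. The pads swing forward as they close: fully open they stand 13 mm farther back than shut.
Start: joints at [-1.368, 0.3, 1.521, -0, 1.321, -0.067], TCP at [146.59, -530.095, 250.281] pointing down, gripper open.
Joint ranges: [-3.03, 3.03], [-0.79, 2.21], [0.23, 2.52], [-1.04, 4.18], [0, 3.07], [-2.55, 2.55]. Speed limits (rad/s): [2.22, 2.22, 2.57, 3.14, 3.14, 3.14].

INTERFACE

Orientations are given as a unit quaternion [w, x, y, z].
In Python, from rig import bot gives the robot as it stands. Calls block until the motion is done:
- bot.move_to(position, orientation): joint-space move of the TCP to a pose.
- bot.servo_line(position, attitude=None, speed=150, until_force=None): straight line of the TCP; attitude=None keeps the orientation; speed is the mean speed in mm/s. With until_force (N) it stops when the force on the tool has changed by that much, and returns True; else False.
- bot.move_joints(angles): joint-space move.
- bot.move_gripper(opening, grip_force=None): finger opening in mm; grip_force is the grip in N (None keeps the last); returns when the fingers have stopped.
- bot.dwell(seconds).
- bot.ik(position, orientation): joint angles nearest the present ones, or None.
- bot.read_state(): the state.
- bot.read_camera(name): name is "scene" or "top" or "wrist"; returns a dict with "image" (384x512x3 uint8, blue, green, red), "depth" (384x512 float32, mm along the optical axis (not along the pixel's ray), 0 where there is no reading), "fovy" (degrees; the focal length in pixels is half the picture's height over the tangent of half this angle, whatever the lens; pixels are square), "cx", "cy" (the principal point, pixels), "k1" (the pictures are not rectified: a ray, as slopes to the right and down, at radius r is drawn at 1 + k1 r^2 times it, then the intrinsics apply), "eye" and "attitude" of the camera in the world; the wrist camera has in their place "mount" (4x4, takes a point from camera to tool coordinates, whose origin is the TCP and whose axes are the tool frame's). Camera axes: x right, y down, z forward; pixel columns grow to the right and rows downward; lengths in mm; the calibration is good to about 2 mm. A picture is of the moment at which its call begins: read the wrist's pose just before it.
A pose or a line that the arm cannot do raises bot.MotionError and nothing moves.
- bot.finish_job(): hands the job in, once; it reports no verdict.
The state is a dict: "clock": time; "joint_positions": joint angles; "qvel": joint speeds; "effort": joint torques, N m; "ee_pos": TCP position; "tool_rot": TCP orientation; "ft_force": force on the tool from outside, world axes, zero at the start; "moment": the same for the moment, N m; "grip_width": finger opening in mm.
Only numpy, scipy, OpenCV 4.12 (cv2) and the standard library are available. Lean on these libraries where they do the work, as an engineer would, in place of code of your own. Each camera call takes 0.05 s, during which the arm holds its last target.

TASK

Press the thumb latch of the storage case so that its sprung lid pops open, lift the carved clay head off the banding wheel and set it down gently, upright, on the floor of the case, and let it go. Then push the lid down until the latch snaps shut over it; leave the bowl, the flat carving tool and the mug where they are.

Things in the scene. Friction and masses are not known exactly. Their poses are not given: they have to be found in the camera images.
- case: grey steel storage case, fixed on the bench, 140 (x) x 180 (y) mm, 79 mm high when shut. Origin: centre of its underside. x points from its front (latch side) to its back (hinge side), y along the front, z up; the front faces the robot's right, give or take 17 degrees. Lower part: a tray 45 mm high with 5 mm walls, inside 130 x 170 mm, inner floor 18 mm above the bench
- case_floor (a point): centre of the case's inner floor, 18 mm above the bench; axes as the case
- mouth (a point): centre of the tray's mouth, 45 mm above the bench. The open lid leans over it (its front rim is then straight above this point), so a gripper pointing straight down has no room; one tilted about 35 degrees, its body towards the case's front, passes between lid and latch hook. The hook stands 91 mm high at x -90 to -70, y -18 to 18 mm of the case
- hinge (a point): middle of the lid's hinge line, which is parallel to the case's y: 70 mm behind the case's origin, 46 mm above the bench; axes as the case. The lid is a dome with a flat 4 mm top and 29 mm high rims, 140 mm long from hinge to front and 180 mm wide; open, its front rim is 167 mm above the bench
- lid (a joint): opening angle of the lid, rad: about 0.01 shut and latched, 1.05 fully open (a stop). A damped spring opens it in about half a second, so it stays shut only when latched. Pushing it shut near the front takes 2 to 4 N, and 6 to 9 N at the end, when its catch bar drives the hook aside and snaps under it; it can be pressed down to -0.02
- lid_edge (a point): point on the outside of the lid's top, mid-width, 25 mm behind its front edge: a good place to push it shut, straight down or along the arc. From the hinge: 115 mm along the lid and 33 mm up when shut. Turns with the lid: its z is the outward normal of the lid's top
- latch (a joint): rocking angle of the thumb latch, rad: 0 at rest (hooked, if the lid is shut), grows as the pad is pressed, 0.36 at its stop; the hook frees the lid at 0.15 to 0.2. A spring returns it
- latch_pad (a point): centre of the upper face of the ribbed steel thumb pad, 48 wide (y) x 34 mm, at the middle of the case's front, about 30 mm above the bench, sloping down to the front at 35 degrees; its z is the outward normal, leaning 35 degrees to the front. Pressed here against z it takes 4 to 8 N over 8 mm; the lid is freed after about 4 mm. It rocks about a line along y, 23 mm up the slope
- head_mid (a point): centre of the carved head of dry clay (beige, with a face at -x; 76 long (x) x 46 wide (y) x 50 mm high, about 0.28 kg), 25 mm above its underside; z up. It stands on the wheel; grasp it across its width. Sides flat up to 36 mm, 40 mm wide above. It keeps its angle in the fingers: to be set down level by a tilted tool it must be grasped at that tilt
- wheel: pink banding wheel (it does not turn), disc 210 mm in diameter, its top 56 mm above the bench. Origin: centre of its foot on the bench
- bowl: terracotta bowl, 110 mm wide, 50 mm high; origin at the centre of its foot; to be left alone
- carver: flat carving tool with a wooden handle, 160 mm long, lying on the bench between case and wheel; to be left alone
- mug: white mug, 76 mm wide, 85 mm high; origin at the centre of its foot; to be left alone
Mind the look-alikes: they are no part of the job. Of the things that look like the part that bears head_mid, the largest one is meant.

How it is judged (in metres and radians):
On the way, in this order (a step that is already met when the one before it is completed fails the run):
1. the thumb latch has been pressed (value of joint latch above 0.1 rad), for 0.02 s.
2. the lid has popped open (value of joint lid above 0.9 rad), for 0.2 s.
3. the head has been set upright on the case's floor and let go, with the lid open (x of head_mid in the frame of case_floor between -0.065 and 0.065 m and y of head_mid in the frame of case_floor between -0.085 and 0.085 m and z of head_mid in the frame of case_floor below 0.03 m and angle between head_mid's own z axis and vertical below 0.15 rad and contact force between head and the fingers below 0.1 N and value of joint lid above 0.6 rad), for 0.2 s.
At the end, for the whole second after the job is handed in: The lid is shut and latched (lid under 0.04 rad, latch sprung back under 0.06 rad, nothing pushing), and the head is at rest inside the case on its floor, upright within 0.15 rad (value of joint lid below 0.04 rad and value of joint latch below 0.06 rad and velocity of joint lid below 0.05 rad/s and x of head_mid in the frame of case_floor between -0.065 and 0.065 m and y of head_mid in the frame of case_floor between -0.085 and 0.085 m and z of head_mid in the frame of case_floor below 0.03 m and angle between head_mid's own z axis and vertical below 0.15 rad and linear speed of head below 0.02 m/s); the robot touches nothing.
It fails at once if the head is dropped (moving faster than 0.5 m/s with no finger on it, a fall of over 12 mm) (contact force between head and the fingers below 0.1 N and linear speed of head above 0.5 m/s).
It fails at once if the head is jammed against the case (over 100 N) (contact force between head and case above 100 N).
It fails at once if the bowl, the carving tool or the mug is displaced by more than 30 mm (distance of any of bowl, carver, mug from where it was at the start of the episode above 0.03 m).
It also fails if it takes over 72 s, if anything falls off the work surface, if the arm or the gripper's body presses on something with over 40 N, if the wrist force passes 120 N, or if a joint passes its speed limit or range.

## Working session

There is one attempt and no reset: what is moved stays moved. The work goes in short steps, each a Python script; the robot and the scene stay as the last script left them, time stands still between calls to the robot, and variables do not carry over. Pictures are saved under pics/ and viewed, and the job is handed in when it is done.

```bash
ls; mkdir -p pics; cat > h.py <<'E'
import numpy as np, cv2
from rig import bot
from scipy.spatial.transform import Rotation as R
def q2R(q): return R.from_quat([q[1],q[2],q[3],q[0]]).as_matrix()
def R2q(M):
    q=R.from_matrix(M).as_quat(); return [float(q[3]),float(q[0]),float(q[1]),float(q[2])]
def campose(c,st=None):
    if 'mount' in c:
        T=np.array(c['mount']); Rt=q2R(st['tool_rot']); 
        return Rt@T[:3,:3], Rt@T[:3,3]+np.array(st['ee_pos'])
    return q2R(c['attitude']), np.array(c['eye'])
def rays(c,uv):
    h=c['image'].shape[0]; f=h/2/np.tan(np.radians(c['fovy'])/2)
    d=(np.asarray(uv,float).reshape(-1,2)-[c['cx'],c['cy']])/f
    u=d.copy()
    for _ in range(30): u=d/(1+c['k1']*(u**2).sum(1,keepdims=True))
    return np.c_[u,np.ones(len(u))]
def onplane(c,uv,z,st=None):
    M,e=campose(c,st); r=rays(c,uv)@M.T
    return e+r*((z-e[2])/r[:,2])[:,None]
def cloud(c,st=None):
    M,e=campose(c,st); h,w=c['depth'].shape
    vv,uu=np.mgrid[:h,:w]; r=rays(c,np.c_[uu.ravel(),vv.ravel()])
    P=(r*c['depth'].reshape(-1,1))@M.T+e
    P[c['depth'].ravel()<=0]=np.nan
    return P.reshape(h,w,3)
def shot(n,fn):
    st=bot.read_state(); c=bot.read_camera(n); cv2.imwrite('pics/'+fn,c['image']); 
    import pickle; pickle.dump((dict(c),st),open('pics/'+fn[:-4]+'.pkl','wb')); return c,st
E
python3 - <<'E'
from h import *
for n in ['scene','top','wrist']:
    c,st=shot(n,n+'0.png'); print({k:v for k,v in c.items() if k not in('image','depth')})
print(st)
E
```

```text
pics
{'fovy': 52.92838256112397, 'cx': 261.5925044819544, 'cy': 190.88217911347982, 'k1': 0.03531674193803103, 'eye': array([1147.18677647, -117.25480984,  825.64992927]), 'attitude': array([-0.27291542,  0.76882085,  0.54198902, -0.20169179])}
{'fovy': 44.838721001471185, 'cx': 252.4703788576717, 'cy': 198.73142589588426, 'k1': -0.14542508757587827, 'eye': array([ 506.22534825,   57.41622763, 1218.80980327]), 'attitude': array([-0.03797356,  0.70870929, -0.70410297,  0.02298171])}
{'fovy': 71.68397224140602, 'cx': 257.0091428788458, 'cy': 191.24847141745477, 'k1': -0.00012021261449432633, 'mount': array([[ 9.99999848e-01, -3.69024650e-04, -4.09909936e-04,
         8.58496085e-01],
       [ 2.78155165e-04, -3.04342260e-01,  9.52562707e-01,
        -1.24964299e+02],
       [-4.76272036e-04, -9.52562676e-01, -3.04342112e-01,
         7.79933927e+01],
       [ 0.00000000e+00,  0.00000000e+00,  0.00000000e+00,
         1.00000000e+00]])}
{'clock': 0.1, 'joint_positions': array([-1.36763463e+00,  3.00430110e-01,  1.52153744e+00, -2.35302303e-06,
        1.32072118e+00, -6.66271323e-02]), 'qvel': array([-0.00049965, -0.00120979, -0.00332526,  0.00064604,  0.00026178,
       -0.00031744]), 'effort': array([ 2.53103889e-05, -5.44381821e+01, -3.62372196e+01, -1.06135249e-04,
        3.04319969e-03, -1.41413349e-05]), 'ee_pos': array([ 146.5320241 , -529.91267764,  249.76225403]), 'tool_rot': array([ 0.56295473, -0.56244657,  0.4285073 , -0.42792209]), 'ft_force': array([0.85411705, 0.36697742, 0.05809478]), 'moment': array([ 0.02040144, -0.02666143, -0.04230268]), 'grip_width': 85.4104783651891}
```

View pics/scene0.png

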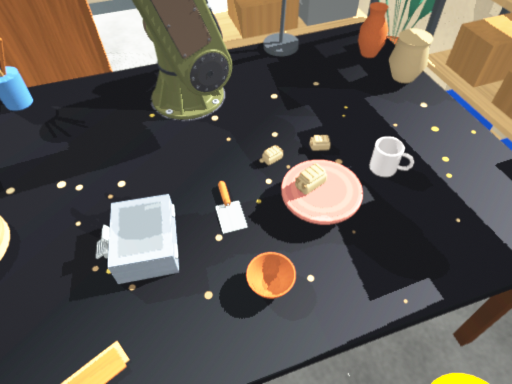

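View pics/top0.png

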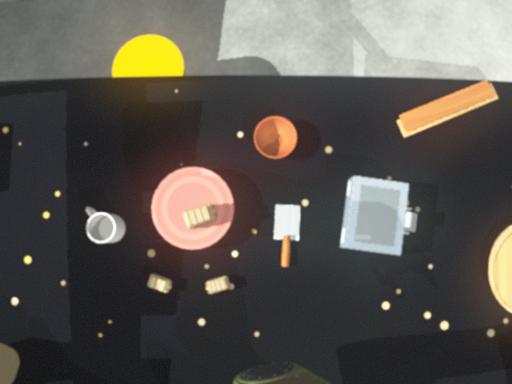

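View pics/wrist0.png

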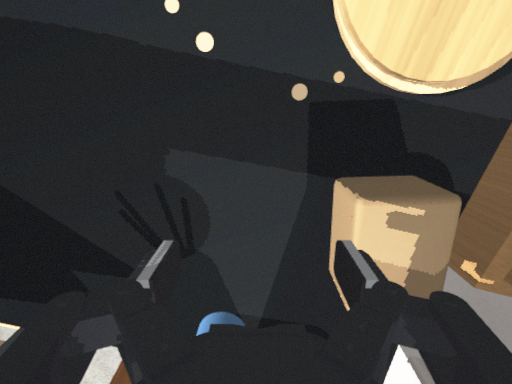

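The top view shows the case at (375,215) with its latch at (411,222). There are three head-like pieces: (199,216) on the wheel, which is the largest, and small ones at (160,283) and (218,285) on the bench. I choose the one on the wheel and check it in a crop.

```bash
python3 - <<'E'
from h import *
import pickle
c,st=pickle.load(open('pics/top0.pkl','rb')); s,_=pickle.load(open('pics/scene0.pkl','rb'))
a=cv2.resize(c['image'][190:300,140:260],None,fx=5,fy=5,interpolation=cv2.INTER_CUBIC)[:, :600]
b=cv2.resize(c['image'][165:265,330:430],None,fx=5,fy=5,interpolation=cv2.INTER_CUBIC)
cv2.imwrite('pics/a.png',a);cv2.imwrite('pics/b.png',b)
a=cv2.resize(s['image'][130:230,250:370],None,fx=6,fy=6,interpolation=cv2.INTER_CUBIC)
cv2.imwrite('pics/d.png',a)
P=cloud(c); print(np.isfinite(P[...,2]).mean())
for (u,v) in [(375,215),(199,216),(170,190),(160,283),(218,285),(411,222),(300,300)]:
    print((u,v),P[v,u])
P=cloud(s)
for (u,v) in [(145,215),(310,180),(345,200),(105,240)]:
    print((u,v),P[v,u])
E
```

```text
0.9959462483723959
(375, 215) [ 565.97278288 -219.38666696   82.56025041]
(199, 216) [559.75602289 209.02691195 110.5128021 ]
(170, 190) [627.29113042 290.83297026  60.03547231]
(160, 283) [391.81837824 316.23429921  40.04182089]
(218, 285) [389.0499477  168.32080132  37.88273943]
(411, 222) [ 549.09283004 -310.79189212   79.18242698]
(300, 300) [348.4026378  -41.64007624   1.28349691]
(145, 215) [ 534.97800507 -209.60793662   79.54232994]
(310, 180) [585.84285531 196.41612121 102.4304727 ]
(345, 200) [643.41642697 270.73117351  58.58400972]
(105, 240) [ 570.77005093 -306.69881284   74.31296538]
```

View pics/a.png

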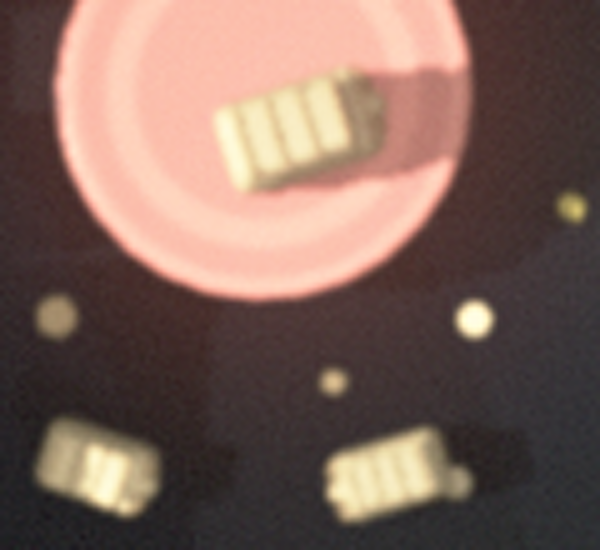

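View pics/b.png

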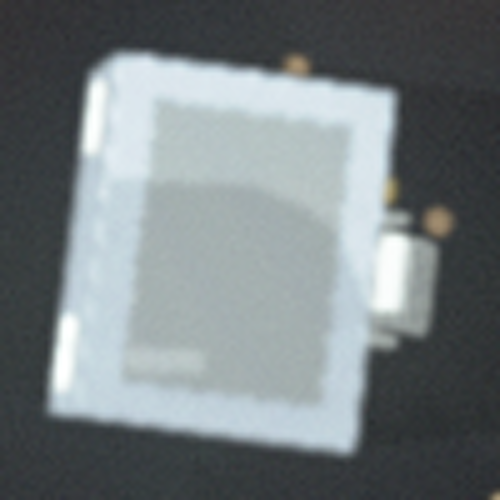

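View pics/d.png

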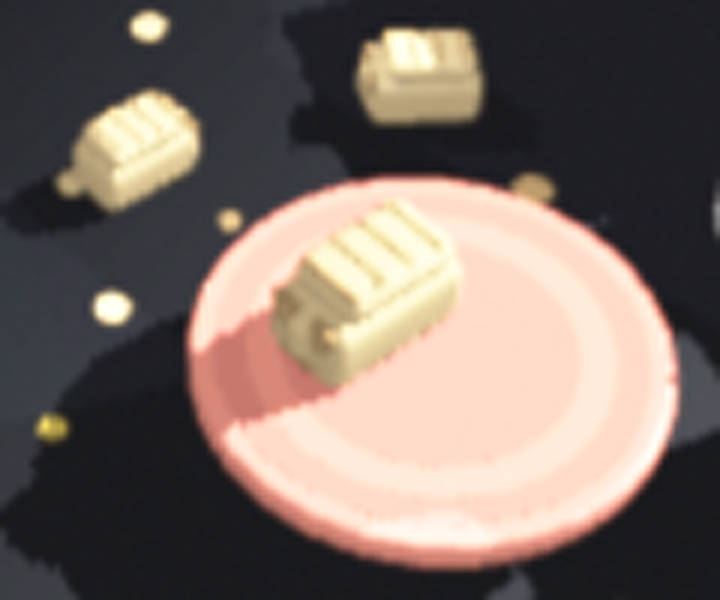

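The large head on the wheel is confirmed. Its face points towards -y, on the right in the top view, so head x and case x both point roughly to world +y. Next I fit the poses.

```bash
cat > fit.py <<'E'
from h import *
import pickle
def rectfit(xy):
    (cx,cy),(w,h),a=cv2.minAreaRect(xy.astype(np.float32)); return np.round([cx,cy,w,h,a],1)
if __name__=='__main__':
  for n in ['top','scene']:
    c,st=pickle.load(open(f'pics/{n}0.pkl','rb')); P=cloud(c); X,Y,Z=P[...,0],P[...,1],P[...,2]
    m=(Z>74)&(Z<90)&(X>430)&(X<720)&(Y>-296)&(Y<-110)
    cm=cv2.morphologyEx(m.astype(np.uint8),cv2.MORPH_OPEN,np.ones((3,3))); m=cm>0
    print(n,'case top',rectfit(P[m][:,:2]),np.median(Z[m]),m.sum())
    m=(Z>90)&(X>480)&(X<660)&(Y>120)&(Y<300)
    print('head',rectfit(P[m][:,:2]),np.percentile(Z[m],[5,50,95]),m.sum())
    m=(Z>98)&(X>480)&(X<660)&(Y>120)&(Y<300)
    print('head top',rectfit(P[m][:,:2]),m.sum())
    b,g,r=[c['image'][...,i].astype(int) for i in range(3)]
    m=(Z>50)&(Z<64)&(X>400)&(X<760)&(Y>60)&(Y<400)
    print('wheel',cv2.minEnclosingCircle(P[m][:,:2].astype(np.float32)), np.median(Z[m]))
    m=(Z>15)&(Z<90)&(X>480)&(X<650)&(Y<-285)&(Y>-360)
    print('latch',rectfit(P[m][:,:2]),P[m].mean(0),m.sum(), P[m].min(0),P[m].max(0))
E
python3 fit.py
```

```text
top case top [ 566.3 -225.6  144.1  182.7   82.7] 81.35637089105637 4066
head [563.1 209.1  43.5  79.7  19. ] [ 91.30926493 105.84229824 110.5863759 ] 527
head top [563.4 208.9  39.4  72.9  19. ] 419
wheel ((630.1098022460938, 188.16299438476562), 168.91543579101562) 57.74491901459078
latch [ 5.806e+02 -3.139e+02  1.368e+02  5.760e+01  3.000e-01] [ 575.00226518 -303.1536773    67.68339251] 484 [ 512.05425834 -342.81663062   20.69592691] [ 648.85798671 -285.0078239    89.77034572]
scene case top [ 566.4 -226.2  142.   185.4   82.5] 79.21009309495912 3867
head [565.9 206.1  39.1  73.9  16.5] [ 91.14109475 104.43855322 107.70738062] 385
head top [563.4 212.   39.   61.4  18.4] 294
wheel ((630.6219482421875, 188.10379028320312), 170.17796325683594) 56.13472946411116
latch [ 570.4 -314.8   59.4  159.1   89.9] [ 592.85695394 -302.82636663   63.069624  ] 778 [ 490.87339356 -344.50011363   15.16329889] [ 649.98008659 -285.00957626   89.86249781]
```

```bash
python3 - <<'E'
from h import *
import pickle
a=np.radians(82.6); cx=np.array([np.cos(a),np.sin(a)]); cy=np.array([-np.sin(a),np.cos(a)]); o=np.array([566,-226])
for n in ['top','scene']:
    c,st=pickle.load(open(f'pics/{n}0.pkl','rb')); P=cloud(c); Z=P[...,2]
    lx=(P[...,:2]-o)@cx; ly=(P[...,:2]-o)@cy
    m=(Z>72)&(Z<88)&(abs(lx)<72)&(abs(ly)<110)
    # edges by strip
    for lo in range(-60,61,30):
        q=m&(abs(lx-lo)<4); print(n,'lx',lo,'ly',ly[q].min().round(1),ly[q].max().round(1),end=' | ')
    print()
    for lo in (-75,-50,-30,0,30,50,75):
        q=m&(abs(ly-lo)<4); q2=(Z>72)&(abs(ly-lo)<4)&(abs(lx)<100)
        print(n,'ly',lo,'lx',lx[q].min().round(1),lx[q].max().round(1),lx[q2].min().round(1),end=' | ')
    print()
    for x0 in range(-130,-66,4):
        q=(abs(lx-x0)<2)&(abs(ly)<35)&(Z>8)
        if q.sum()>0: print(x0,q.sum(),Z[q].round(0).min(),np.median(Z[q]).round(1),Z[q].max().round(0),'ly',ly[q].min().round(0),ly[q].max().round(0))
E
```

```text
top lx -60 ly -89.2 89.0 | top lx -30 ly -89.6 87.9 | top lx 0 ly -90.6 91.1 | top lx 30 ly -90.9 90.4 | top lx 60 ly -89.8 89.7 | 
top ly -75 lx -66.7 71.3 -66.7 | top ly -50 lx -68.0 71.8 -68.0 | top ly -30 lx -66.4 71.6 -66.4 | top ly 0 lx -71.7 71.5 -85.5 | top ly 30 lx -66.0 71.9 -66.0 | top ly 50 lx -65.2 71.7 -65.2 | top ly 75 lx -66.7 71.8 -66.7 | 
-118 5 22.0 22.9 25.0 ly -8.0 21.0
-114 20 21.0 25.0 29.0 ly -21.0 23.0
-110 21 25.0 28.7 36.0 ly -23.0 24.0
-106 22 27.0 31.1 34.0 ly -22.0 25.0
-102 23 29.0 34.2 37.0 ly -21.0 23.0
-98 1 34.0 34.3 34.0 ly 18.0 18.0
-94 6 38.0 39.8 49.0 ly -29.0 24.0
-90 10 36.0 46.6 53.0 ly -32.0 35.0
-86 21 40.0 77.7 82.0 ly -34.0 33.0
-82 26 41.0 52.5 90.0 ly -33.0 34.0
-78 34 43.0 90.0 94.0 ly -32.0 34.0
-74 40 73.0 86.6 94.0 ly -20.0 20.0
-70 33 73.0 79.8 86.0 ly -19.0 23.0
scene lx -60 ly -91.1 89.5 | scene lx -30 ly -92.3 90.9 | scene lx 0 ly -92.2 92.2 | scene lx 30 ly -92.3 87.7 | scene lx 60 ly -93.5 87.4 | 
scene ly -75 lx -69.0 69.5 -69.0 | scene ly -50 lx -69.7 70.1 -69.7 | scene ly -30 lx -68.9 70.2 -68.9 | scene ly 0 lx -70.3 70.1 -85.8 | scene ly 30 lx -69.0 70.4 -69.0 | scene ly 50 lx -69.8 69.9 -69.8 | scene ly 75 lx -68.7 70.9 -68.7 | 
-118 7 20.0 20.9 22.0 ly -23.0 22.0
-114 20 22.0 24.2 27.0 ly -26.0 19.0
-110 24 21.0 26.6 29.0 ly -25.0 19.0
-106 21 21.0 30.0 33.0 ly -25.0 20.0
-102 18 29.0 31.6 34.0 ly -26.0 11.0
-98 15 31.0 34.2 37.0 ly -25.0 2.0
-94 10 37.0 37.8 44.0 ly -34.0 -8.0
-90 12 27.0 43.0 51.0 ly -35.0 -17.0
-86 37 33.0 63.6 79.0 ly -35.0 16.0
-82 43 42.0 61.0 89.0 ly -35.0 15.0
-78 39 70.0 85.9 90.0 ly -21.0 15.0
-74 44 70.0 79.8 87.0 ly -22.0 16.0
-70 31 75.0 78.3 81.0 ly -34.0 34.0
```

```bash
cat >> h.py <<'E'
A=np.radians(82.6); CX=np.array([np.cos(A),np.sin(A),0]); CY=np.array([-np.sin(A),np.cos(A),0]); ZW=np.array([0,0,1.])
CO=np.array([566.2,-225.2,0])
def cp(x,y,z): return CO+x*CX+y*CY+z*ZW
def att(ang,tilt,s):
    "tool attitude: approach leans so that body is toward -x of frame at yaw ang; s=+-1 jaw sign"
    hx=np.array([np.cos(ang),np.sin(ang),0]); hy=np.array([-np.sin(ang),np.cos(ang),0])
    y=np.sin(tilt)*hx-np.cos(tilt)*ZW; x=s*hy; z=np.cross(x,y)
    return np.c_[x,y,z]
HA=np.radians(108.5)
E
python3 - <<'E'
from h import *
t=np.radians(35)
print(bot.tip_reach, bot.read_state()['clock'])
for s in (1,-1):
    M=att(A,t,s); d=M[:,1]
    print(s,'z',M[:,2].round(2))
    for nm,p,MM in [('latch',cp(-106,0,30)-d*19,M),('latchpre',cp(-106,0,30)-d*60,M),('head',np.array([563.3,209,81]),att(HA,t,s)),('place',cp(0,0,43),M),('placepre',cp(0,0,43)-d*150,M),
      ('lidup',cp(70,0,46)+np.array([0,0,0])-CX*30+120*ZW,att(A,0,s)),('lidshut',cp(-45,0,79+19),att(A,0,s))]:
        q=bot.ik(p.tolist(),R2q(MM)); print(nm,p.round(0),None if q is None else np.round(q,2))
E
```

```text
19.0 0.15
1 z [-0.11 -0.81 -0.57]
latch [ 551. -341.   46.] [-0.77  0.92  1.15  0.48  1.48  2.36]
latchpre [ 548. -364.   79.] [-0.8   0.9   1.09  0.47  1.56  2.37]
head [563. 209.  81.] None
place [ 566. -225.   43.] [-0.63  0.81  1.36  0.55  1.33  2.41]
placepre [ 555. -311.  166.] [-0.74  0.73  1.17  0.49  1.61  2.46]
lidup [ 571. -186.  166.] None
lidshut [ 560. -270.   98.] None
-1 z [0.11 0.81 0.57]
latch [ 551. -341.   46.] [-0.77  0.92  1.15  0.48  1.48 -0.79]
latchpre [ 548. -364.   79.] [-0.8   0.9   1.09  0.47  1.56 -0.77]
head [563. 209.  81.] [ 0.08  0.67  1.5   0.64  1.21 -0.55]
place [ 566. -225.   43.] [-0.63  0.81  1.36  0.55  1.33 -0.73]
placepre [ 555. -311.  166.] [-0.74  0.73  1.17  0.49  1.61 -0.68]
lidup [ 571. -186.  166.] [-0.37  0.49  1.46 -0.    1.19 -0.25]
lidshut [ 560. -270.   98.] [-0.51  0.61  1.44 -0.    1.09 -0.38]
```

```bash
python3 - <<'E'
from h import *
M=att(A,np.radians(35),-1); d=M[:,1]; q=R2q(M)
bot.move_to((cp(-106,0,30)-d*80).tolist(),q)
bot.move_gripper(0)
s=bot.read_state(); print(s['clock'],s['grip_width'],s['ee_pos'],s['ft_force'])
hit=bot.servo_line((cp(-106,0,30)-d*10).tolist(),speed=60,until_force=2.5)
s=bot.read_state(); p=np.array(s['ee_pos'])
print(hit,s['clock'],'tip depth along n rel pad', (p+19*d-cp(-106,0,30))@d, s['ft_force'], ((p+19*d-CO)@CX, (p-CO)@CY, p[2]+19*d[2]))
shot('scene','s1.png'); shot('wrist','w1.png')
E
```

```text
2.5833 -0.17436968591835758 [ 546.6498507  -375.79158818   95.49386265] [-1.00355412  0.20013124 -0.08177638]
True 3.5167 tip depth along n rel pad 1.3345862895002274 [-0.34356523 -0.24097077  0.56506481] (np.float64(-105.36606120126407), np.float64(0.4399080111503912), np.float64(28.814659696907178))
```

View pics/s1.png

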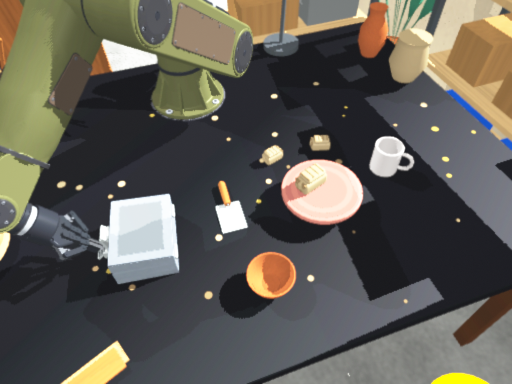

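View pics/w1.png

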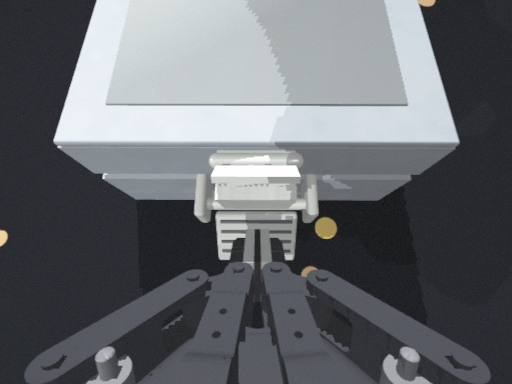

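The wrist view shows the closed fingertips on the ribbed pad at about (257,235). The case edges run square to the picture, so the yaw is right. Now I press.

```bash
python3 - <<'E'
from h import *
M=att(A,np.radians(35),-1); d=M[:,1]
p=np.array(bot.read_state()['ee_pos'])
hit=bot.servo_line((p+8*d).tolist(),speed=25,until_force=14)
s=bot.read_state(); print(hit,s['clock'],((np.array(s['ee_pos'])-p)@d),s['ft_force'])
bot.dwell(0.1)
bot.servo_line((p-70*d).tolist(),speed=120)
bot.dwell(.3)
c,st=shot('wrist','w2.png'); shot('scene','s2.png'); print(st['clock'])
E
```

```text
True 3.9417 4.791804899783013 [-2.37556071 -3.93419043 10.11818849]
5.125
```

View pics/w2.png

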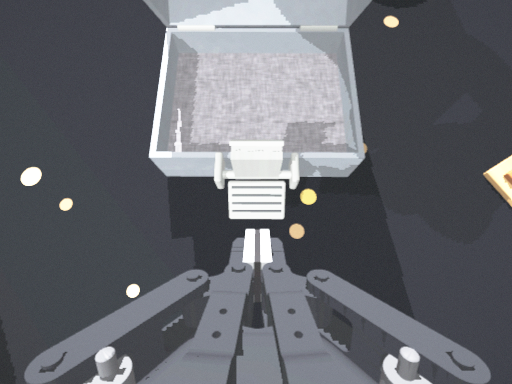

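View pics/s2.png

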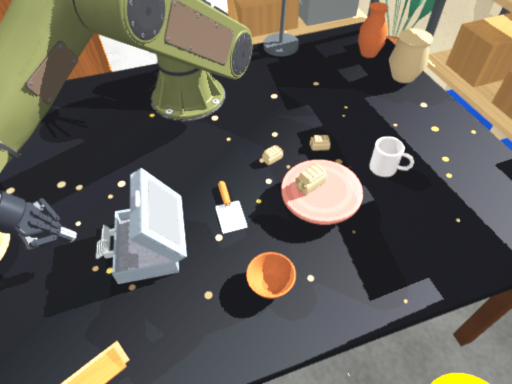

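The lid is open: the tray interior shows at (260,100) in the wrist view, and the latch is back at rest. Next I re-check the case pose and move to the head.

```bash
python3 - <<'E'
from h import *
import pickle
c,st=pickle.load(open('pics/w2.pkl','rb')); P=cloud(c,st); D=P-CO; lx,ly,Z=D@CX,D@CY,P[...,2]
m=(Z>41)&(Z<49)&(abs(lx)<90)&(abs(ly)<110)
for x0 in (-55,-30,0,30,55):
    q=m&(abs(lx-x0)<4); v=ly[q]; print(x0,v.min().round(1),v[v<0].max().round(1),v[v>0].min().round(1),v.max().round(1))
for y0 in (-70,-50,50,70):
    q=m&(abs(ly-y0)<4)&(lx<0); v=lx[q]; print('y',y0,v.min().round(1),v.max().round(1))
q=(Z>10)&(Z<26)&(abs(lx)<50)&(abs(ly)<60); print('floor z',np.median(Z[q]),'rim z',np.median(Z[m]))
# go to head
M=att(HA,np.radians(35),-1); d=M[:,1]
s=bot.read_state(); p=np.array(s['ee_pos'])
bot.servo_line((p+[0,0,180]).tolist(),speed=250)
H=np.array([563.3,209,81.])
bot.move_to((H-130*d).tolist(),R2q(M)); bot.move_gripper(85); bot.dwell(.2)
c,st=shot('wrist','w3.png'); print(st['clock'],st['grip_width'])
P=cloud(c,st); X,Y,Z=P[...,0],P[...,1],P[...,2]
from fit import rectfit
for lo,hi in((98,115),(70,115),(62,88)):
    m=(Z>lo)&(Z<hi)&(abs(X-563)<60)&(abs(Y-209)<60); print(lo,rectfit(P[m][:,:2]),m.sum(),np.percentile(Z[m],[5,50,98]))
E
```

```text
-55 -89.8 -84.4 84.6 90.6
-30 -90.1 -84.6 84.8 90.2
0 -89.9 -84.5 84.3 90.2
30 -90.1 -84.6 84.4 89.6
55 -90.2 -84.5 84.4 89.7
y -70 -72.4 -67.1
y -50 -72.3 -67.2
y 50 -71.9 -66.1
y 70 -71.9 -66.0
floor z 20.0716327177781 rim z 45.98225173975308
8.9917 84.98197711083574
98 [562.2 211.3  39.8  60.2  18.6] 2616 [101.9024359  107.15250863 109.10864327]
70 [564.1 206.   46.1  78.6  19. ] 3574 [ 87.96693103 106.45825012 108.95753649]
62 [564.1 206.   46.1  78.6  19. ] 217 [67.53134767 85.73570951 87.95660421]
```

View pics/w3.png

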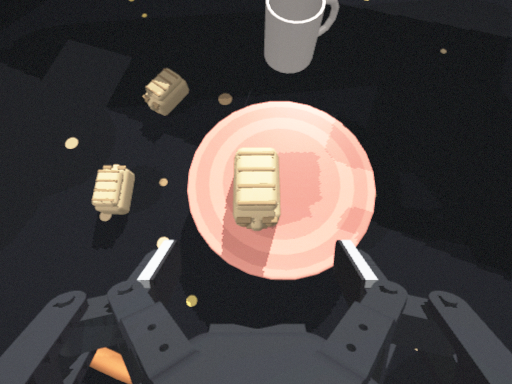

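Wrist view: the head is at (257,188), centred on the jaws and square to them. The wrist fit gives centre (564,207) and yaw about 109°. Now I grasp.

```bash
sed -i 's/^CO=.*/CO=np.array([566.0,-226.8,0])/; s/^HA=.*/HA=np.radians(109)/' h.py
python3 - <<'E'
from h import *
M=att(HA,np.radians(35),-1); d=M[:,1]; hx=np.array([np.cos(HA),np.sin(HA),0])
T=np.array([564.1,207,82.])+8*hx
bot.servo_line((T-130*d).tolist(),R2q(M),speed=150)
hit=bot.servo_line(T.tolist(),speed=90,until_force=8)
print(hit,np.array(bot.read_state()['ee_pos'])-T)
bot.move_gripper(30,grip_force=45); bot.dwell(.2)
s=bot.read_state(); print(s['clock'],s['grip_width'],s['ft_force'],np.array(s['ee_pos'])-T)
c,_=shot('wrist','w4.png'); shot('scene','s4.png')
E
```

```text
False [ 0.31056664 -0.21996572  0.42342276]
11.5333 45.393997311119804 [ 0.65766883 -3.00713541  5.34870805] [ 0.1951434  -0.14532825  0.2603561 ]
```

View pics/w4.png

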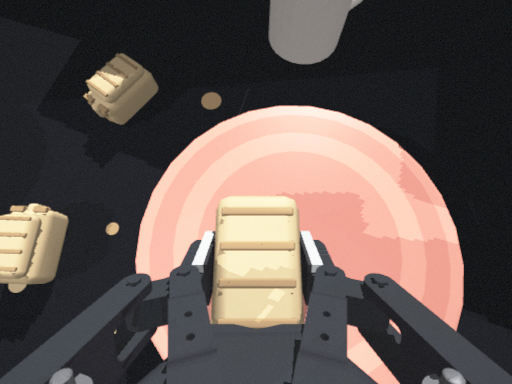

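```bash
python3 - <<'E'
from h import *
p=np.array(bot.read_state()['ee_pos'])
bot.servo_line((p+[0,0,40]).tolist(),speed=100)
s=bot.read_state(); print(s['grip_width'],s['ft_force'])
bot.servo_line((p+[0,0,200]).tolist(),speed=250)
t=np.radians(35);M=att(A,t,-1)
b=-np.sin(t)*CX+np.cos(t)*ZW; n=np.cos(t)*CX+np.sin(t)*ZW
F=cp(19,0,44.3)
bot.move_to((F+280*b+10*n).tolist(),R2q(M))
bot.servo_line((F+150*b+10*n).tolist(),speed=150); bot.dwell(.2)
s=bot.read_state(); print(s['clock'],s['grip_width'],s['ft_force'],(np.array(s['ee_pos'])-F-150*b-10*n).round(2))
shot('wrist','w5.png'); shot('scene','s5.png'); shot('top','t5.png')
E
```

```text
45.530026195778206 [-0.09025192 -0.02283437 -3.05641499]
16.25 45.39346499176686 [-0.87115263  0.23548944 -3.34313019] [ 0.03 -0.48  0.51]
```

View pics/w5.png

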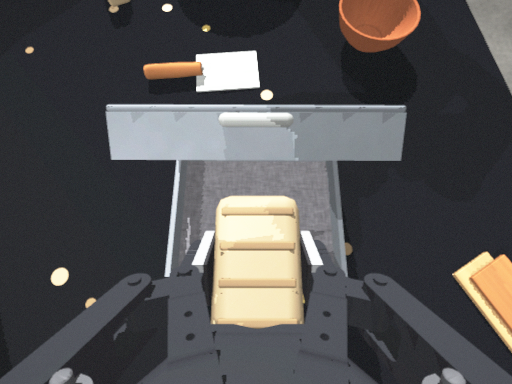

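View pics/s5.png

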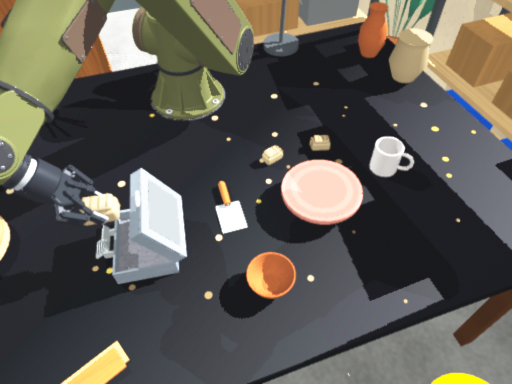

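The head is held level, and its back edge at (257,197) lies ahead of the lid rim at (256,160). I check the gap between lid rim and head along the tool normal before going in.

```bash
python3 - <<'E'
from h import *
import pickle
c,st=pickle.load(open('pics/w5.pkl','rb')); P=cloud(c,st); D=P-CO; lx,ly,Z=D@CX,D@CY,P[...,2]
for (u,v) in [(256,158),(200,158),(256,150),(255,119),(235,119),(256,106),(256,140),(258,200),(240,200),(258,290)]: print((u,v),lx[v,u].round(1),ly[v,u].round(1),Z[v,u].round(1))
t=np.radians(35);n=np.cos(t)*CX+np.sin(t)*ZW
T=np.array(st['ee_pos'])
img=c['image']
m=np.zeros(Z.shape,bool); m[195:325,215:303]=True
m&=(img[...,2].astype(int)-img[...,0]>25)&(abs(ly)<35)
Q=P[m]-T; print('head n',np.percentile(Q@n,[1,99]),'local x',np.percentile(Q@CX,[1,99]),'z',np.percentile(Q[:,2],[1,50,99]),'y',np.percentile(Q@CY,[1,99]))
m=(Z>120)&(Z<185)&(lx>-25)&(abs(ly)<95)&~m&(np.arange(384)[:,None]<165)
Q=P[m]-T; print('lid n min',np.percentile(Q@n,[0.3,1,5]), m.sum())
E
```

```text
(256, 158) 1.1 0.2 170.5
(200, 158) 1.9 35.1 168.8
(256, 150) 6.0 0.2 171.5
(255, 119) 17.2 0.7 188.5
(235, 119) 17.1 12.1 188.5
(256, 106) 28.3 0.1 184.9
(256, 140) 10.8 0.2 175.6
(258, 200) -32.9 -0.9 196.8
(240, 200) -32.9 7.8 196.6
(258, 290) -73.7 -0.8 198.3
head n [-8.0089037  35.01997562] local x [-27.16808977  29.55671982] z [ 4.63822449 24.93303013 27.02139705] y [-20.42365234  19.28409993]
lid n min [46.31974394 46.7556255  48.0828892 ] 15232
```

```bash
python3 - <<'E'
from h import *
t=np.radians(35);M=att(A,t,-1)
b=-np.sin(t)*CX+np.cos(t)*ZW; n=np.cos(t)*CX+np.sin(t)*ZW
F=cp(19,0,44.3)
for bb,ss,sp in [(145,12.5,60),(80,12.5,60),(50,6.5,60)]:
    hit=bot.servo_line((F+bb*b+ss*n).tolist(),R2q(M),speed=sp,until_force=6)
    s=bot.read_state(); print(hit,bb,s['ft_force'].round(1))
    if hit: break
shot('wrist','w6.png'); shot('scene','s6.png'); print(s['clock'])
E
```

```text
False 145 [ 0.5  0.  -2.8]
False 80 [-0.2  0.8 -3.1]
False 50 [ 1.   0.1 -2.8]
18.5417
```

View pics/w6.png

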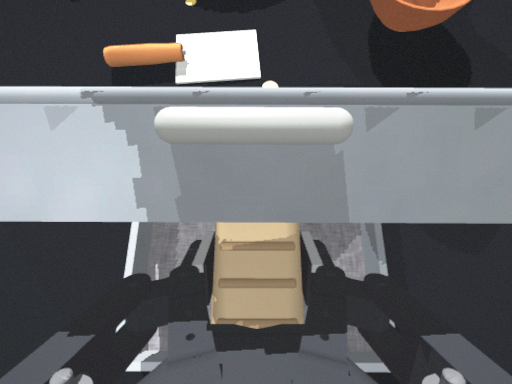

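View pics/s6.png

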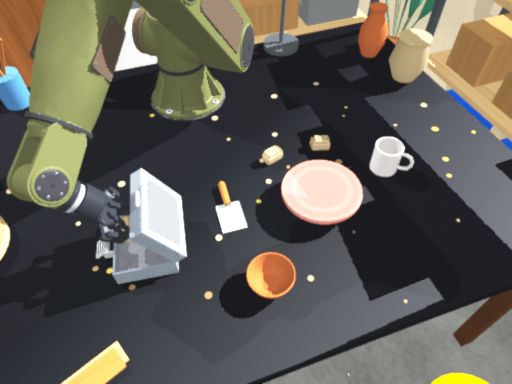

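No contact so far. The head has passed the rim and hook and sits at (257,275) in the wrist view, under the lid's front. Now I lower it the rest of the way with force checks.

```bash
python3 - <<'E'
from h import *
t=np.radians(35);M=att(A,t,-1)
b=-np.sin(t)*CX+np.cos(t)*ZW; n=np.cos(t)*CX+np.sin(t)*ZW
F=cp(19,0,44.3)
hit=bot.servo_line((F+np.array([0,0,5])).tolist(),R2q(M),speed=40,until_force=6)
s=bot.read_state(); print(hit,s['ft_force'].round(1),(np.array(s['ee_pos'])-F).round(1))
if not hit:
    hit=bot.servo_line((F-np.array([0,0,4])).tolist(),speed=10,until_force=3.5)
    s=bot.read_state(); print(hit,s['ft_force'].round(1),(np.array(s['ee_pos'])-F).round(1),s['clock'])
E
```

```text
False [-0.2 -0.3 -3.8] [ 0.1 -0.2  5.2]
True [-1.3 -1.   5.1] [-0. -0. -0.] 20.5167
```

```bash
python3 - <<'E'
from h import *
t=np.radians(35);M=att(A,t,-1)
b=-np.sin(t)*CX+np.cos(t)*ZW; n=np.cos(t)*CX+np.sin(t)*ZW
F=cp(19,0,44.3)
bot.move_gripper(66); bot.dwell(.1)
s=bot.read_state(); print(s['grip_width'],s['ft_force'].round(1))
for bb,ss in [(60,0),(200,0)]:
    hit=bot.servo_line((F+bb*b+ss*n).tolist(),R2q(M),speed=90,until_force=8); print(hit)
    if hit: break
bot.dwell(.2)
c,st=shot('wrist','w7.png'); shot('scene','s7.png'); print(st['clock'],st['ft_force'].round(1))
P=cloud(c,st); D=P-CO; lx,ly,Z=D@CX,D@CY,P[...,2]
i=c['image'].astype(int); m=(i[...,2]-i[...,0]>25)&(abs(lx)<64)&(abs(ly)<80)&(Z>20)&(Z<100)
print('head lx',np.percentile(lx[m],[1,50,99]),'ly',np.percentile(ly[m],[1,50,99]),'z',np.percentile(Z[m],[1,50,99]))
E
```

```text
66.13335588220892 [ 0.8  0.6 -0. ]
False
False
23.6833 [-0.5  0.2  0.3]
head lx [-27.71432492   4.45516152  45.68120683] ly [-22.30497192  -0.34630307  21.93902928] z [27.78851377 68.26571592 71.36048055]
```

View pics/w7.png

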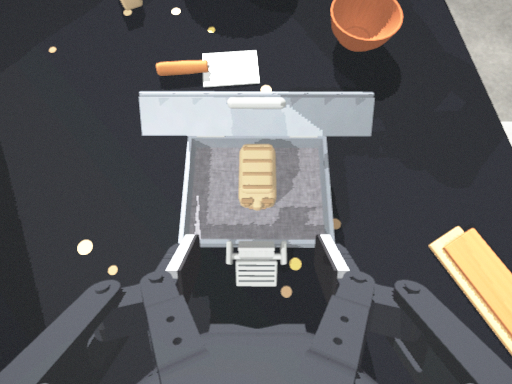

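The head stands level in the tray: lx -28..46, ly ±22, top at about 69 mm. The fingers are clear of it. Now I close the gripper, go over the lid and push along the arc.

```bash
cat >> h.py <<'E'
def lidpose(th,off=0,phi=None):
    al=-np.cos(th)*CX+np.sin(th)*ZW; up=np.sin(th)*CX+np.cos(th)*ZW
    c=cp(70,0,46)+115*al+33*up
    if phi is None: phi=float(np.clip(th,0,0.6))
    M=att(A,-phi,-1); d=M[:,1]
    # leading corner of 22 mm wide tip
    lead=11*np.sin(max(th-phi,0))
    return (c+up*(lead+off)-19*d).tolist(), R2q(M)
E
python3 - <<'E'
from h import *
for th in (1.05,.8,.6,.3,0,-.02):
    p,q=lidpose(th); j=bot.ik(p,q); print(th,np.round(p),None if j is None else np.round(j,2))
p,q=lidpose(1.05,60); print(np.round(p),bot.ik(p,q))
E
```

```text
1.05 [ 573. -171.  180.] [-0.14  0.5   1.51 -0.65  1.21  0.25]
0.8 [ 569. -201.  169.] [-0.19  0.51  1.52 -0.66  1.16  0.23]
0.6 [ 567. -222.  154.] [-0.23  0.53  1.53 -0.67  1.12  0.22]
0.3 [ 563. -251.  130.] [-0.37  0.54  1.5  -0.34  1.05 -0.08]
0 [ 560. -271.   98.] [-0.51  0.61  1.44 -0.    1.09 -0.38]
-0.02 [ 560. -272.   96.] [-0.51  0.62  1.44 -0.    1.08 -0.38]
[ 580. -119.  210.] [-0.04956705  0.47474241  1.47123476 -0.62242948  1.30708202  0.28124952]
```

```bash
python3 - <<'E'
from h import *
p=np.array(bot.read_state()['ee_pos'])
bot.servo_line((p+[0,0,140]).tolist(),speed=250)
bot.move_gripper(0)
P,q=lidpose(1.05,60); bot.move_to((np.array(P)+[0,0,60]).tolist(),q)
bot.servo_line(P,q,speed=150)
P,q=lidpose(1.05,4); bot.servo_line(P,q,speed=100,until_force=6)
s=bot.read_state(); print(s['clock'],s['ft_force'].round(1)); f0=s['ft_force']
for th in (.95,.8,.65,.5,.35,.2):
    P,q=lidpose(th); hit=bot.servo_line(P,q,speed=60,until_force=18)
    s=bot.read_state(); print(th,hit,s['ft_force'].round(1))
    if hit: break
shot('scene','s8.png'); shot('wrist','w8.png'); print(s['clock'])
E
```

```text
27.4333 [1.  0.5 0.2]
0.95 False [0.5 0.7 1.8]
0.8 False [-0.1  0.6  2. ]
0.65 False [-1.   1.5  0.5]
0.5 False [-0.9 -0.   3.7]
0.35 False [-0.5 -0.6  2.5]
0.2 False [-0.9 -1.2  2.4]
30.2167
```

View pics/s8.png

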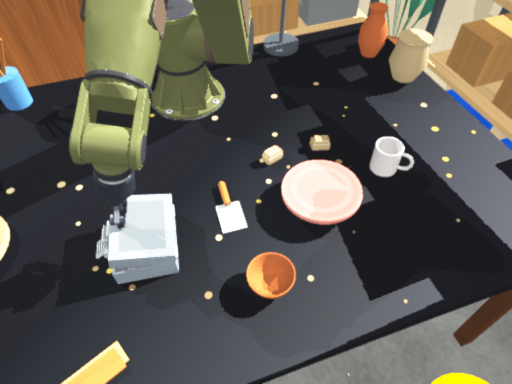

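View pics/w8.png

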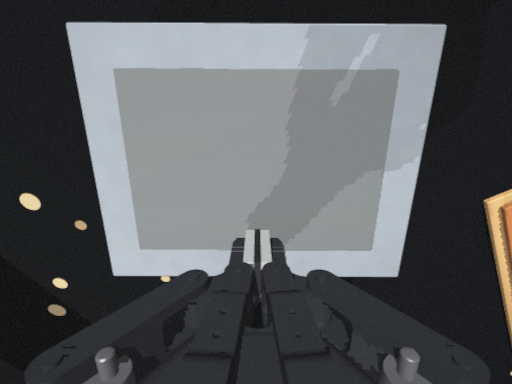

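The lid is nearly down, with the fingertips at mid-width near the front edge (257,250). Now the final push to the snap.

```bash
python3 - <<'E'
from h import *
for th in (.1,.04,.0,-.01,-.018,-.026):
    P,q=lidpose(th); hit=bot.servo_line(P,q,speed=30,until_force=22)
    s=bot.read_state(); print(th,hit,s['ft_force'].round(1),s['ee_pos'][2]-P[2])
    if hit or (th<-.005 and s['ft_force'][2]>18): break
bot.dwell(.3); print(bot.read_state()['ft_force'].round(1))
P=np.array(bot.read_state()['ee_pos'])
bot.servo_line((P+[0,0,20]).tolist(),speed=40); s=bot.read_state();print(s['ft_force'].round(1))
c,st=shot('wrist','w9.png'); shot('scene','s9.png'); print(st['clock'])
Pc=cloud(c,st); D=Pc-CO; lx,ly,Z=D@CX,D@CY,Pc[...,2]
for x0 in (-40,-20,0,30,55):
    m=(abs(lx-x0)<5)&(abs(ly)<60)&(abs(ly)>25); print(x0,np.nanmedian(Z[m]).round(1))
E
```

```text
0.1 False [-0.4  1.4  3.9] 0.20100718148054852
0.04 False [ 0.5 -0.6  0.9] -0.19626782630413686
0.0 False [-1.3 -0.6  2.5] -0.08930995158428345
-0.01 False [-1.8  0.7  3. ] 0.12695833246320376
-0.018 False [ 0.4 -0.3  1.9] 0.01218539986970768
-0.026 False [-4.   3.2  9.3] 0.7337502059888976
[-2.6  2.2  9.1]
[ 0.8  0.2 -0.7]
33.3167
-40 176.9
-20 82.1
0 81.9
30 81.7
55 80.6
```

View pics/s9.png

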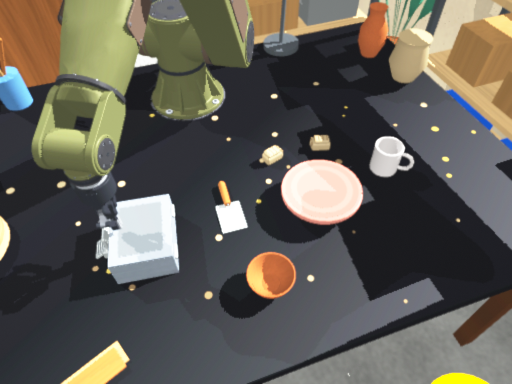

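```bash
python3 - <<'E'
from h import *
P=np.array(bot.read_state()['ee_pos'])
bot.servo_line((P+[0,0,110]-90*CX).tolist(),speed=150); bot.dwell(.5)
c,st=shot('wrist','w10.png'); shot('scene','s10.png'); shot('top','t10.png'); print(st['clock'],st['ft_force'].round(1))
Pc=cloud(c,st); D=Pc-CO; lx,ly,Z=D@CX,D@CY,Pc[...,2]
for x0 in (-60,-40,-20,0,30,60):
    m=(abs(lx-x0)<5)&(abs(ly)<80)&(abs(ly)>25); print(x0,np.nanmedian(Z[m]).round(1))
E
```

```text
35.0083 [-0.  -0.5 -0.4]
-60 81.4
-40 82.1
-20 82.0
0 81.8
30 81.6
60 nan
  return np.nanmean(a, axis, out=out, keepdims=keepdims)
```

View pics/w10.png

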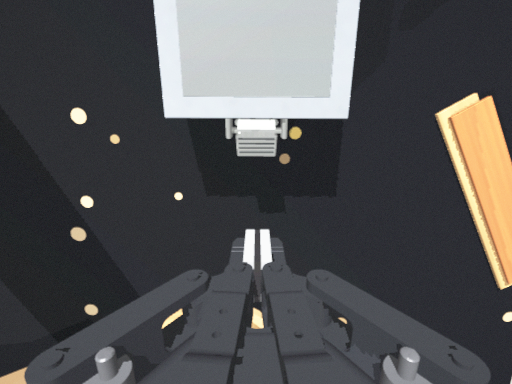

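View pics/s10.png

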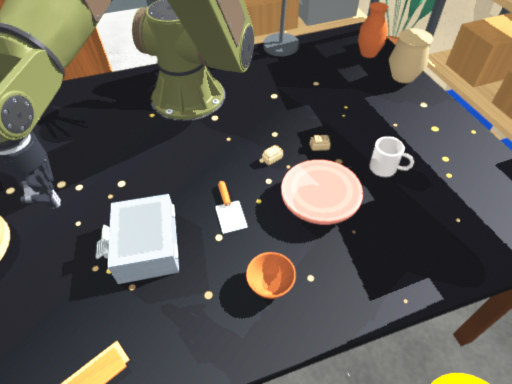

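The lid is flat and stays shut with the arm away, and the hook lies over the front edge at (257,120). One numeric comparison with the start picture, then I hand in.

```bash
python3 - <<'E'
from h import *
import pickle
for n in ('scene0','s10','top0','t10'):
    c,st=pickle.load(open(f'pics/{n}.pkl','rb')); P=cloud(c); D=P-CO; lx,ly,Z=D@CX,D@CY,P[...,2]
    pad=(lx>-120)&(lx<-98)&(abs(ly)<18)&(Z>10)&(Z<45); k=np.polyfit(lx[pad],Z[pad],1)
    f=(abs(lx+50)<6)&(abs(ly)<80); r=(abs(lx-50)<6)&(abs(ly)<80); print(n,'pad z@-105',np.polyval(k,-105).round(1),'slope',k[0].round(2),'lid front/back',np.median(Z[f]).round(1),np.median(Z[r]).round(1))
a=cv2.imread('pics/s10.png'); b=cv2.imread('pics/scene0.png')
d=np.abs(a.astype(int)-b).max(2)
for nm,(u0,u1,v0,v1) in dict(bowl=(240,300,245,305),carver=(212,250,175,235),mug=(365,418,130,180),latch=(92,112,220,262)).items(): print(nm,(d[v0:v1,u0:u1]>40).mean())
bot.finish_job(); print(bot.read_state()['clock'])
E
```

```text
scene0 pad z@-105 29.7 slope 0.72 lid front/back 79.2 79.2
s10 pad z@-105 29.6 slope 0.71 lid front/back 463.2 79.0
top0 pad z@-105 31.6 slope 0.72 lid front/back 81.6 81.1
t10 pad z@-105 31.1 slope 0.69 lid front/back 457.3 81.3
bowl 0.08833333333333333
carver 0.0017543859649122807
mug 0.016226415094339624
latch 0.0
the job is handed in; nothing more can be done
the job is handed in; nothing more can be done
```

I pressed the latch and the lid popped open. I then took the large head off the wheel at a 35° tilt, lowered it onto the case floor until I felt contact, let it go and pushed the lid shut along its arc. The job was handed in after about 35 s of the 72 s allowed, and the system gave no verdict.

**Last checks**
- **Lid:** with the arm backed away, the wrist view puts the lid top flat at 81–82 mm, the same offset from 79 mm as at the start. The closing push peaked at about 9 N, and the lid stayed down after release.
- **Latch:** the pad's height and slope match the start picture within about 0.5 mm.
- **Head:** after I let go and before closing, it stood level in the tray, from -28 to 46 mm in x and ±22 mm in y, with its top at about 69 mm. I can't see inside the shut case, so I don't know that it stayed there.

**Checks that disagreed**
- **Lid height from the scene and top cameras:** the reading at the lid's front came out at about 460 mm. I take that to be the arm's own points above the lid in that sample, because the wrist view shows the lid flat there.
- **Bowl:** about 9% of the pixels around it changed from the first picture, against 2% or less for the mug and carving tool. The bowl looks to be in the same place, so I think it is a lighting or shadow change, but I did not measure its position.

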